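# Nip a re-glued paperback in the lever book press

### The arm

A 7-joint arm with a two-finger parallel gripper is mounted at the origin on the work surface. World frame = base frame: x ahead of the robot, y to its left, z up, the work surface at z = 0. Lengths are in m, angles in rad, forces in N, time in s.
With the tool pointing down it reaches from about 0.35 to 0.9 m from the base axis. Payload 19.9 kg.
Tool frame: the origin (TCP) lies between the finger pads; the fingertips stand 19 mm ahead of it and the grasp point (between the pads) is the TCP; z points along the fingers, y is the line along which they close (so a half turn about z gives the same grasp; the last joint's range is limited). The gripper opens to 94 mm and grips with 3 to 60 N. Pads are 16 mm wide; open, the fingers measure 119 mm over their backs; the gripper's body (75 mm by 177 mm) begins 78 mm behind the grasp point.
Start: joints at [1.25, 0.417, -0.01, 1.614, 0.005, 1.111, -0.053], TCP at [0.173, -0.601, 0.224] pointing down, gripper open.
Joint ranges: [-2.81, 2.81], [-0.39, 2.02], [-1.27, 1.25], [0.06, 2.57], [-1.19, 4.33], [0.19, 2], [-2.82, 2.82]. Speed limits (rad/s): [1.89, 1.89, 2.39, 2.39, 3.01, 3.01, 3.01].

### API

Orientations are given as a 3x3 rotation matrix whose columns are the frame's x, y, z axes.
In Python, from rig import robot gives the robot as it stands. Calls block until the motion is done:
- robot.move_ptp(position, orientation): joint-space move of the TCP to a pose.
- robot.move_linear(position, velocity=0.15, frame=None, threshold=None): straight line of the TCP; frame=None keeps the orientation; velocity is the mean speed in m/s. With threshold (N) it stops when the force on the tool has changed by that much, and returns True; else False.
- robot.goto_joints(angles): joint-space move.
- robot.gripper_to(opening): finger opening in m; the grip force is fixed at half the most; returns when the fingers have stopped.
- robot.pause(seconds).
- robot.ik(position, orientation): joint angles nearest the present ones, or None.
- robot.get_state(): the state.
- robot.grab_frame(name): name is "side" or "top"; returns the picture (400x640x3 uint8, red, green, blue); there is no depth.
- robot.camera_info(name): a dict with "fx", "fy", "cx", "cy" (pixels), "rvec" (rotation vector, rad) and "tvec" (3), from world to camera coordinates, as OpenCV has them. Camera axes: x right, y down, z forward; pixel columns grow to the right and rows downward; lengths in m; the calibration is good to about 2 mm. A picture is of the moment at which its call begins. camera_info takes no time and is no camera call.
A pose or a line that the arm cannot do raises robot.PlanningError and nothing moves.
- robot.sign_off(): hands the job in; it is judged then, once.
The state is a dict: "time": time; "qpos": joint angles; "joint_vel": joint speeds; "effort": joint torques, N m; "ee_pos": TCP position; "tool_rot": TCP orientation; "force": force on the tool from outside, world axes, zero at the start; "moment": the same for the moment, N m; "opening": finger opening in m; "grasp_force": force on a finger pad.
Only numpy, scipy, OpenCV 4.12 (cv2) and the standard library are available. Lean on these libraries where they do the work, as an engineer would, in place of code of your own. Each camera call takes 0.05 s, during which the arm holds its last target. There are 200 camera calls.

### The job

Give the re-glued paperback a nip in the press: push it in along the bed until its spine lies flush against the fence, then pull the lever down to the third notch, no further, and let go of it, so that the ratchet keeps the book squeezed for at least two seconds. Then press the release button until the lever has come fully up, leaving the book in place against the fence and everything else on the table where it is.

Things in the scene. Friction and masses are not known exactly. Their poses are not given: they have to be found in the camera images.
- press: Bench book press, dark cast iron and bright steel, fixed. Origin on the table under the platen's middle; +x runs from its open loading side (robot's side) to the fence, z up. Bed: x -155 to +60, y +-165 mm, top at z 22. Two 22 mm columns at x 0, y +-145 carry a crosshead: x +-25, y +-168, z 105 to 140. Cheek plates on it: x +-24, y -30 to 140, up to z 210. Lever and button are on its +x side.
- platen: The sprung pressing bar under the crosshead: 60 mm (x) by 236 mm (y) by 16 mm, moves only up and down. Origin at the middle of its underside: 34 mm over the bed, 10 mm over the book, when the lever is fully up. It sinks 20 mm per rad of lever, touches the book just after the second notch and squeezes it with about 20 N in the third.
- fence (a point): Middle of the face, towards the robot, of the low steel fence that crosses the bed along the press's y: press frame x 30, y 0, z 22 mm (bed top). The fence is 14 mm high, 250 mm long. The spine must lie flat along it.
- book: The re-glued paperback, flat on the bed, 148 (x) by 210 (y) by 24 mm, 0.25 to 0.4 kg. Origin at the centre of its underside, +x to its spine, which faces the fence. Starts 25 to 40 mm short of it, up to 6 degrees askew, the spine side already under the platen. Its fore-edge sticks out towards the robot, at press x -118 mm when home. It slides under a few newtons.
- book_spine (a point): Middle of the book's spine at its lower edge (book frame x 74 mm, y 0, z 0).
- press_lever (a joint): Lever angle, rad: 0 fully up (stop), growing as it is pulled down. Ratchet notches at 0.30, 0.48, 0.66 (third), 0.84: each clicks in once its angle is passed by 0.03 to 0.04; let go, the lever falls back onto the last notch passed. It goes up past a notch only while the release button is in. A spring lifts it: 2 to 8 N at the grip. It starts fully up or on the first notch.
- lever_hinge (a point): Point on the axis of the lever's shaft (parallel to the press's x), in the plane in which the lever swings: press frame x 48, y 30, z 180 mm. From here the lever reaches to the press's -y side, rising 0.75 rad above level at joint 0, and (0.75 - joint) in general.
- lever_grip (a point): Middle of the lever's black round hand grip, on its axis, 185 mm from lever_hinge. The grip is 26 mm thick and runs from 140 to 225 mm from the hinge, ends rounded; the rod further in is 14 mm thick. It is free all round, its axis 23 mm off the crosshead's +x face.
- release (a joint): Release button travel, m: 0 out, 0.009 fully in (down). Sprung: 1 N at first, a peak of about 5 N as the pawl lets go at 3 to 5 mm, then some 3 N. While it is in, the lever swings up by itself within about a second; let out too soon, the pawl catches the lever on a notch again.
- release_top (a point): Centre of the top of the release button, a steel mushroom knob 26 mm wide facing up, pressed straight down: press frame x 30, y 121, z 228 mm when out. It stands across the shaft from the lever; between them the ratchet wheel, 110 mm across, turns on the shaft, its rim up to z 227 some 45 mm from the button.
- mug: White mug, 84 mm wide, 95 mm tall, origin under its centre. Not part of the job.
- glue_bottle: White glue bottle, 54 mm wide, 150 mm tall, origin under its centre. Not part of the job.
- spare_book: Another paperback, 128 by 198 by 32 mm, flat on the table, origin at the centre of its underside. Not part of the job.
- glue_brush: Brush 190 mm long lying on the table, origin under its middle. Not part of the job.

How it is judged:
By the outcome, as a careful person would: the job done as asked, in the order asked, and still so for the second after the job is handed in, with the robot touching nothing.
It also fails if it takes over 64 s, if anything falls off the work surface, if the arm or the gripper's body presses on something with over 40 N, if the wrist force passes 120 N, or if a joint passes its speed limit or range.

## Working session

There is one attempt and no reset: what is moved stays moved. The work goes in short steps, each a Python script; the robot and the scene stay as the last script left them, time stands still between calls to the robot, and variables do not carry over. Pictures are saved under pics/ and viewed, at most 10 in all, crops included, and the job is handed in when it is done.

```bash
mkdir -p pics; ls
python3 - <<'E'
from rig import robot
import cv2
for n in("side","top"):
    im=robot.grab_frame(n); cv2.imwrite(f"pics/{n}0.png",im[:,:,::-1]); print(n,robot.camera_info(n))
s=robot.get_state(); print(s["time"],s["ee_pos"],s["tool_rot"],s["force"])
E
```

```text
pics
side {'fx': 415.7800432406221, 'fy': 415.7800432406221, 'cx': 320.1225512974395, 'cy': 199.8446966754295, 'rvec': array([ 0.91463669,  2.4311709 , -1.1170476 ]), 'tvec': array([ 0.38962474, -0.06200639,  1.84721862])}
top {'fx': 374.15603324473676, 'fy': 374.15603324473676, 'cx': 319.68326249945346, 'cy': 192.88811480866423, 'rvec': array([ 2.10122619, -2.14319638,  0.21065878]), 'tvec': array([-0.00738418,  0.5332814 ,  1.37887067])}
0.1 [ 0.17250199 -0.60041186  0.22391884] [[ 9.61122259e-01  2.76122905e-01 -3.81197430e-04]
 [ 2.76123150e-01 -9.61121781e-01  9.63913907e-04]
 [-1.00218445e-04 -1.03169655e-03 -9.99999463e-01]] [-8.12505668e-04 -2.15177266e-01  9.13281912e-01]
```

View pics/side0.png

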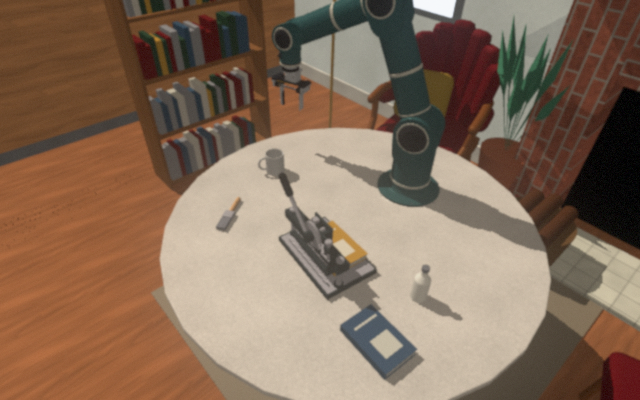

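View pics/top0.png

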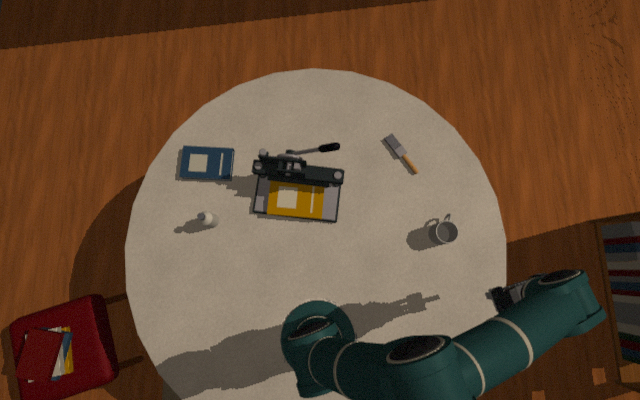

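The side view, taken from beyond the press, shows the press near (325,250). In the top view the press is at columns 252–345, rows 145–222, with the yellow book at (300,200) and the lever grip at (328,147). I'll enlarge both.

Run:
```python
import cv2
a=cv2.imread("pics/top0.png")[130:235,235:365]; b=cv2.imread("pics/side0.png")[165:305,265:390]
cv2.imwrite("pics/topc.png",cv2.resize(a,None,fx=6,fy=5.7,interpolation=cv2.INTER_CUBIC)[:600])
cv2.imwrite("pics/sidec.png",cv2.resize(b,None,fx=4.2,fy=4.2,interpolation=cv2.INTER_CUBIC))
```

```text
(no output)
```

View pics/topc.png

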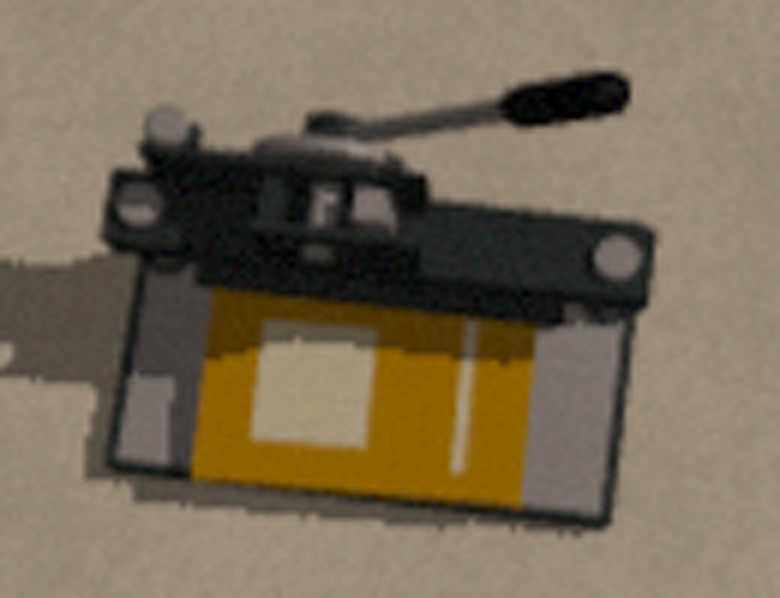

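View pics/sidec.png

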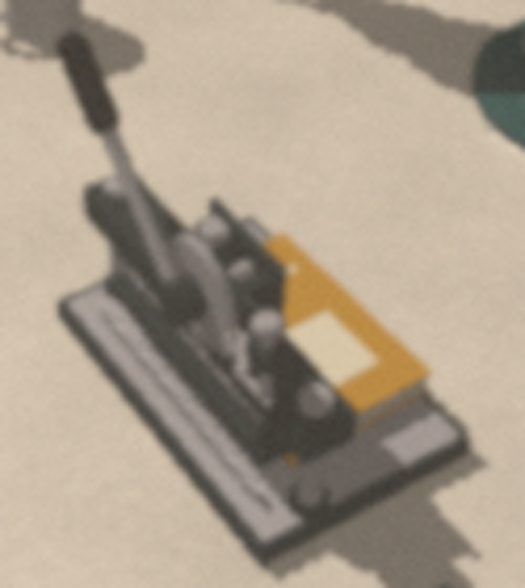

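The top crop gives the crosshead corners, bed front corners, button and grip. The side crop gives three bed corners, the button and the grip ends. Next I fit the press pose from these known points, and the book's edges from the yellow mask.

```bash
cat > h.py <<'E'
import numpy as np, cv2
from rig import robot
C={n:robot.camera_info(n) for n in("side","top")}
def KRt(n):
    c=C[n]; K=np.array([[c["fx"],0,c["cx"]],[0,c["fy"],c["cy"]],[0,0,1.]]); return K,cv2.Rodrigues(c["rvec"])[0],c["tvec"]
def proj(n,P):
    K,R,t=KRt(n); return cv2.projectPoints(np.atleast_2d(np.asarray(P,float)),C[n]["rvec"],t,K,None)[0][:,0]
def ray(n,uv,z):
    K,R,t=KRt(n); o=-R.T@t; d=(R.T@np.linalg.inv(K)@np.c_[np.atleast_2d(uv),np.ones(len(np.atleast_2d(uv)))].T).T
    return o+d*((z-o[2])/d[:,2])[:,None]
def tri(a,b):  # top uv, side uv
    P=[np.c_[R,t[:,None]] for K,R,t in map(KRt,("top","side"))]; k=[KRt(n)[0] for n in("top","side")]
    X=cv2.triangulatePoints(k[0]@P[0],k[1]@P[1],np.array(a,float)[:,None],np.array(b,float)[:,None])[:,0]; return X[:3]/X[3]
def W(p,pose):  # press frame (m) -> world
    c,s=np.cos(pose[2]),np.sin(pose[2]); p=np.atleast_2d(p); return np.c_[pose[0]+c*p[:,0]-s*p[:,1],pose[1]+s*p[:,0]+c*p[:,1],p[:,2]]
def inv(P,pose):
    c,s=np.cos(pose[2]),np.sin(pose[2]); d=np.atleast_2d(P)-[pose[0],pose[1],0]; return np.c_[c*d[:,0]+s*d[:,1],-s*d[:,0]+c*d[:,1],d[:,2]]
E
cat > fit.py <<'E'
from h import *
from scipy.optimize import least_squares
T=lambda u,v:((u+.5)/6-.5+235,(v+.5)/5.7-.5+130)
S=lambda u,v:((u+.5)/4.2-.5+265,(v+.5)/4.2-.5+165)
F=[("top",T(113,170),(25,168,140)),("top",T(655,232),(25,-168,140)),("top",T(645,305),(-25,-168,140)),("top",T(103,245),(-25,168,140)),
("top",T(112,468),(-155,165,22)),("top",T(607,520),(-155,-165,22)),("top",T(167,128),(30,121,228)),
("side",S(65,301),(60,-165,22)),("side",S(266,546),(60,165,22)),("side",S(464,436),(-155,165,22)),("side",S(266,322),(30,121,228))]
def res(p): return np.concatenate([proj(n,W(np.array(q)/1e3,p))[0]-uv for n,uv,q in F])
r=least_squares(res,[.6,0,0],loss="soft_l1"); pose=r.x; print(pose,np.round(r.fun.reshape(-1,2),1).tolist())
np.save("pose.npy",pose)
g=[tri(T(508,103),S(106,124)),tri(T(622,92),S(73,42))]
for a in g: print("grip end",inv(a,pose)*1e3)
for j in(0,.3): 
    for q in (.14,.225): 
        p=W([.048,.03-q*np.cos(.75-j),.18+q*np.sin(.75-j)],pose); print(j,q,proj("top",p),proj("side",p))
print("seen",T(508,103),T(625,92),S(106,124),S(72,40))
im=cv2.imread("pics/top0.png"); hsv=cv2.cvtColor(im,cv2.COLOR_BGR2HSV)
m=cv2.inRange(hsv,(12,150,60),(32,255,255)); m[:130]=0;m[235:]=0;m[:,:235]=0;m[:,365:]=0
c=max(cv2.findContours(m,cv2.RETR_EXTERNAL,cv2.CHAIN_APPROX_NONE)[0],key=cv2.contourArea)[:,0].astype(float)
P=inv(ray("top",c,.046),pose)*1e3
print("bbox",P.min(0),P.max(0))
def line(sel,ax):
    k=np.polyfit(P[sel,ax],P[sel,1-ax],1); print(k,np.degrees(np.arctan(k[0])),sel.sum())
line((P[:,1]>60)&(P[:,0]>-125)&(P[:,0]<-50),0); line((P[:,1]<-60)&(P[:,0]>-125)&(P[:,0]<-50),0); line((P[:,0]<-120)&(abs(P[:,1])<85),1)
for n in [("mug",(445,240)),("glue",(207,222))]: print(n,ray("top",n[1],.05))
E
python3 fit.py
```

```text
[ 0.59880914  0.06053426 -0.14189547] [[-0.4, -0.7], [0.8, -0.6], [1.0, -0.1], [-0.9, -0.6], [-1.5, 0.3], [0.9, 1.6], [-0.0, -0.3], [-1.9, -1.0], [-0.5, 1.1], [3.2, -0.2], [1.4, -1.4]]
grip end [[ 51.95632056 -73.16750769 282.92240029]]
grip end [[  49.25423182 -131.32516314  324.74677652]]
0 0.14 [[319.2717929  149.09352495]] [[291.53377382 195.73823584]]
0 0.225 [[339.00746556 145.75505001]] [[281.30574904 171.73840707]]
0.3 0.14 [[326.19320218 153.04973599]] [[288.22455619 199.87206734]]
0.3 0.225 [[349.61016468 152.45567995]] [[276.51170687 179.28343372]]
seen (319.25, 147.6578947368421) (338.75, 145.7280701754386) (289.85714285714283, 194.14285714285714) (281.76190476190476, 174.14285714285714)
bbox [-157.44923332 -104.05297557   46.        ] [-26.7375366  109.21446528  46.        ]
[2.87662885e-02 1.08122882e+02] 1.6477325244913352 19
[ 2.60628061e-02 -8.12776743e+01] 1.49295081458396 38
[-9.89796932e-02 -1.50792274e+02] -5.65270683986745 53
('mug', (445, 240)) [[ 0.34474849 -0.48288006  0.05      ]]
('glue', (207, 222)) [[0.42990198 0.40869136 0.05      ]]
```

```bash
cat > ov.py <<'E'
from h import *
def overlay(out,pose,book=None):
    V=[]
    for n,(x0,y0,w,h,f) in {"top":(240,135,115,95,5),"side":(270,165,110,130,3)}.items():
        im=cv2.cvtColor(robot.grab_frame(n),cv2.COLOR_RGB2BGR)[y0:y0+h,x0:x0+w]
        im=cv2.resize(im,None,fx=f,fy=f,interpolation=cv2.INTER_CUBIC)
        def box(x1,x2,y1,y2,z,col,p=pose):
            q=(proj(n,W(np.array([[x1,y1,z],[x2,y1,z],[x2,y2,z],[x1,y2,z]])/1e3,p))-[x0,y0]+.5)*f-.5
            cv2.polylines(im,[np.round(q).astype(int)],True,col,1)
        box(-155,60,-165,165,22,(0,255,0)); box(-25,25,-168,168,140,(255,255,0)); box(20,40,111,131,228,(0,0,255))
        if book is not None: box(-74,74,-105,105,46,(255,0,255),book)
        V.append(im)
    h=max(v.shape[0] for v in V); V=[cv2.copyMakeBorder(v,0,h-v.shape[0],0,0,0)for v in V]
    V=cv2.hconcat(V)
    s=min(1,800/V.shape[1]); cv2.imwrite(out,cv2.resize(V,None,fx=s,fy=s,interpolation=cv2.INTER_AREA))
E
python3 - <<'E'
from ov import *
for n in C:
    K,R,t=KRt(n); print(n,-R.T@t)
overlay("pics/ov1.png",np.load("pose.npy"))
im=cv2.imread("pics/top0.png"); print(im[200,255:350].tolist()[::3]); print(im[160:230,316].tolist()[::2])
E
```

```text
side [1.26833136 0.81113297 1.14073123]
top [ 0.25883466 -0.00815322  1.45556383]
[[45, 46, 44], [103, 107, 118], [104, 110, 118], [63, 67, 72], [57, 61, 66], [0, 97, 143], [0, 99, 143], [0, 99, 146], [122, 151, 166], [121, 150, 165], [119, 147, 162], [121, 151, 166], [121, 149, 164], [118, 146, 162], [22, 101, 142], [0, 97, 143], [0, 98, 143], [0, 101, 146], [0, 100, 144], [117, 147, 166], [0, 101, 145], [1, 98, 145], [0, 100, 146], [101, 111, 122], [105, 110, 120], [107, 113, 121], [109, 112, 122], [109, 115, 124], [88, 103, 112], [119, 138, 153], [125, 143, 158], [121, 142, 155]]
[[118, 136, 150], [115, 133, 149], [116, 133, 149], [62, 73, 78], [30, 34, 27], [34, 37, 34], [40, 43, 40], [34, 35, 33], [35, 36, 34], [40, 42, 38], [17, 24, 15], [19, 15, 14], [19, 16, 15], [12, 48, 69], [6, 55, 83], [0, 55, 81], [8, 57, 84], [0, 99, 142], [0, 98, 144], [0, 100, 145], [1, 99, 143], [0, 98, 143], [0, 101, 144], [0, 97, 141], [0, 97, 143], [0, 97, 145], [0, 101, 143], [0, 98, 145], [0, 99, 145], [18, 64, 87], [45, 51, 52], [104, 122, 135], [117, 136, 153], [119, 139, 154], [120, 138, 153]]
```

View pics/ov1.png

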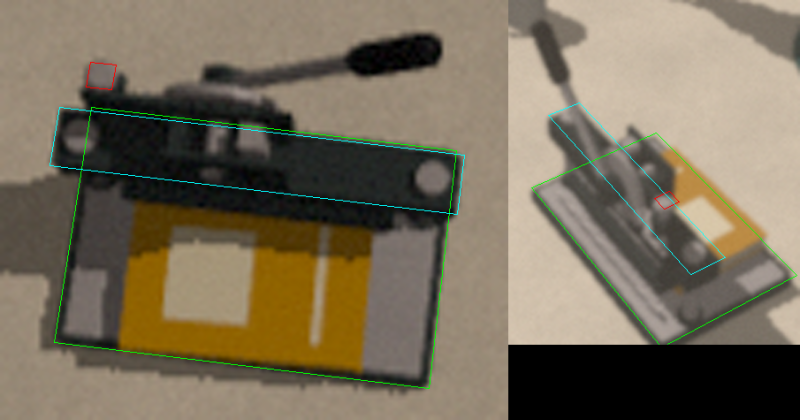

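The overlay fits: the button and crosshead line up, and the bed agrees to about 1 px. The grip ends put the lever at joint 0 (fully up). The book is about 1.5° askew. Next I push it home with the two open fingers.

```bash
cat >> h.py <<'E'
import os
pose=np.load("pose.npy") if os.path.exists("pose.npy") else None
def Rt():
    c,s=np.cos(pose[2]),np.sin(pose[2]); return np.array([[c,s,0],[s,-c,0],[0,0,-1.]])  # tool x,y(-y) along press x,y; z down
def w(x,y,z): return W(np.array([x,y,z])/1e3,pose)[0]   # mm
def show(tag):
    s=robot.get_state(); print(tag,round(s["time"],2),(inv(s["ee_pos"],pose)[0]*1e3).round(1),s["force"].round(1),s["moment"].round(2),round(s["opening"],4))
E
python3 - <<'E'
from h import *
T=lambda u,v:((u+.5)/6-.5+235,(v+.5)/5.7-.5+130)
P=inv(ray("top",[T(192,478),T(522,508)],.046),pose)*1e3; print(P)
yc=P[:,1].mean(); print(yc)
robot.move_ptp(w(-215,yc,260),Rt()); show("above")
robot.move_linear(w(-215,yc,47),velocity=.2); show("down")
print(robot.move_linear(w(-165,yc,47),velocity=.1,threshold=12)); show("near")
print(robot.move_linear(w(-112,yc,47),velocity=.04,threshold=12)); show("push")
E
```

```text
[[-156.47557182  103.54442025   46.        ]
 [-150.96389756 -106.11275141   46.        ]]
-1.284165580137838
above 2.76 [-214.7   -1.7  260. ] [ 0.2 -0.4 -0.7] [ 0.06  0.   -0.01] 0.0941
down 3.98 [-214.6   -1.1   47.6] [ 0.6  0.4 -0.1] [0.03 0.02 0.03] 0.0938
False
near 4.62 [-165.5   -1.3   47. ] [-0.1 -0.8 -0.5] [ 0.05  0.03 -0.03] 0.094
True
push 5.59 [-124.4   -1.5   46.5] [-0.7  0.1  0.1] [-0.05  0.01 -0.  ] 0.0941
```

Run:
```python
from h import *
print(robot.move_linear(w(-114,-1.3,47),velocity=.02,threshold=15)); show("push2"); robot.pause(.2); show("hold")
print(robot.move_linear(w(-175,-1.3,47),velocity=.15)); show("back")
from ov import overlay
overlay("pics/ov2.png",pose,book=[*w(-44,-1.3,0)[:2],pose[2]])
```

```text
True
push2 5.84 [-124.4   -1.6   46.2] [-0.5 -0.5  0.3] [ 0.03  0.04 -0.01] 0.0943
hold 6.04 [-124.7   -1.7   46. ] [-0.8 -0.1  0.1] [ 0.07 -0.01 -0.04] 0.0941
False
back 6.53 [-174.5   -1.3   47.2] [0.2 0.9 0.5] [ 0.04 -0.02 -0.  ] 0.0936
```

View pics/ov2.png

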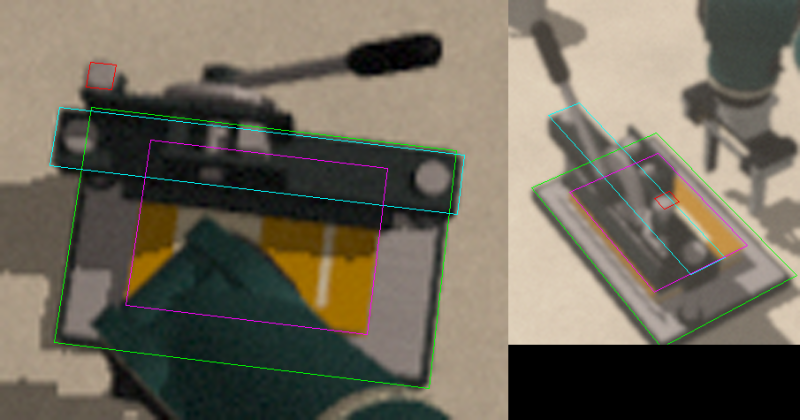

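The arm hides part of the book in the top view, but the yellow front corners at (127,304) and (366,333) sit on the predicted home outline. Both pushes also stopped at the same x. Next is the lever.

```bash
cat >> h.py <<'E'
def lev(j,r=183,h=0):
    a=.75-j; return w(48,30-r*np.cos(a)+13*np.sin(a)+12.5,180+r*np.sin(a)+13*np.cos(a)+19+h)
E
python3 - <<'E'
from h import *
robot.move_linear(w(-175,-1.3,420),velocity=.3); robot.gripper_to(0)
robot.move_ptp(lev(0,h=50),Rt()); show("above")
robot.move_linear(lev(-.05,h=8),velocity=.1)
for j in np.arange(.05,.76,.1):
    robot.move_linear(lev(j),velocity=.06,threshold=45); show(f"j{j:.2f}")
E
```

```text
above 10.39 [ 47.2 -81.4 384. ] [0.1 0.4 0.6] [ 0.01 -0.02  0.  ] 0.0004
j0.05 11.47 [ 48.  -89.1 326.9] [0.1 0.3 0.6] [ 0.2   0.08 -0.04] 0.0003
j0.15 11.93 [  48.  -101.5  312.9] [-0.2  0.6  1.6] [ 0.13 -0.06 -0.02] 0.0003
j0.25 12.38 [  47.9 -112.1  297.9] [-0.5  0.8  1.7] [ 0.08  0.06 -0.05] 0.0006
j0.35 12.84 [  47.9 -121.2  282. ] [-0.3 -0.4  2.2] [ 0.02  0.01 -0.  ] 0.0004
j0.45 13.3 [  47.9 -128.5  265.4] [-0.2  0.2  2.1] [-0.02  0.13 -0.02] 0.0005
j0.55 13.76 [  48.  -134.3  248. ] [0.6 0.2 3.8] [ 0.11 -0.02  0.02] 0.0006
j0.65 14.22 [  48.1 -138.2  230.6] [-0.1 -0.1  6.2] [-0.14  0.04  0.01] 0.0007
j0.75 14.68 [  48.3 -140.4  212.8] [ 0.7 -0.1  6.8] [-0.14 -0.12  0.  ] 0.0007
```

Run:
```python
from h import *
robot.move_linear(lev(.75,h=5),velocity=.04); show("up5")
robot.move_linear(lev(.75,h=160),velocity=.25); robot.move_linear(w(-60,-150,400),velocity=.3); show("away")
n="side"; im=robot.grab_frame(n)
def pts(j): return [proj(n,W([.048,.03-q*np.cos(.75-j),.18+q*np.sin(.75-j)],pose))[0].round(1).tolist() for q in(.14,.225)]
for j in(.48,.66,.84): print(j,pts(j))
c=cv2.resize(cv2.cvtColor(im,cv2.COLOR_RGB2BGR)[165:305,260:380],None,fx=4,fy=4,interpolation=cv2.INTER_CUBIC)
for j,col in((.48,(255,0,0)),(.66,(0,255,0)),(.84,(0,0,255))):
    p=np.array([( (u-260+.5)*4,(v-165+.5)*4) for u,v in pts(j)],int); cv2.line(c,tuple(map(int,p[0])),tuple(map(int,p[1])),col,1)
cv2.imwrite("pics/lev.png",c)
```

```text
up5 14.95 [  48.2 -140.   218.2] [0.3 0.9 6.7] [ 0.28 -0.08 -0.03] 0.0007
away 16.29 [ -60.3 -150.9  399.4] [0.1 0.4 0.3] [ 0.06  0.01 -0.02] 0.0006
0.48 [[287.1, 203.7], [275.1, 185.8]]
0.66 [[286.7, 208.5], [274.7, 193.5]]
0.84 [[287.0, 213.9], [275.3, 202.2]]
```

View pics/lev.png

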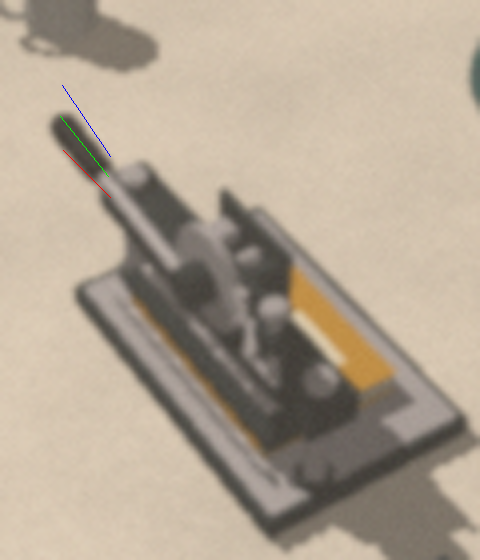

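The green 0.66 line lies along the grip axis at crop (85,145), so the lever sits on the third notch. The spine strip runs parallel to the fence. I hold the squeeze, then press the release.

Run:
```python
from h import *
robot.move_ptp(w(30,121,330),Rt()); robot.pause(2.5); show("above")
robot.move_linear(w(30,121,254),velocity=.15); show("near")
print(robot.move_linear(w(30,121,239),velocity=.03,threshold=20)); show("in")
print(robot.move_linear(w(30,121,233),velocity=.02,threshold=12)); show("bottom")
robot.pause(2.5); show("held")
from ov import overlay
im=robot.grab_frame("side")
for j in(0,.3,.66): print(j,[proj("side",W([.048,.03-q*np.cos(.75-j),.18+q*np.sin(.75-j)],pose))[0].round(1).tolist() for q in(.14,.225)])
m=(im.max(2)<55).astype(np.uint8); m[:170]=0;m[212:]=0;m[:,:268]=0;m[:,300:]=0
ys,xs=np.nonzero(m); print(len(xs), sorted(zip(ys.tolist(),xs.tolist()))[:6], xs.mean(),ys.mean())
```

```text
above 19.98 [ 30. 121. 330.] [-0.1 -0.9 -0.6] [-0.03 -0.01  0.01] 0.0004
near 20.63 [ 30.2 121.3 254.9] [-0.1 -0.2  0.4] [ 0.05  0.03 -0.02] 0.0004
False
in 21.28 [ 30.2 121.2 239.3] [2.5 1.6 4.1] [ 0.34 -0.47 -0.03] 0.0004
True
bottom 21.49 [ 30.4 121.4 238.8] [-2.  -0.8  9.1] [-0.21  0.35  0.02] 0.0003
held 23.99 [ 30.4 121.4 238.8] [-1.9 -1.1 10. ] [-0.23  0.35 -0.04] 0.0005
0 [[291.5, 195.7], [281.3, 171.7]]
0.3 [[288.2, 199.9], [276.5, 179.3]]
0.66 [[286.7, 208.5], [274.7, 193.5]]
0 [] nan nan<stdin>:11: RuntimeWarning: Mean of empty slice.
  ret = ret.dtype.type(ret / rcount)
```

Button bottomed out at 9 mm. I retreat straight up and check the lever and the book.

Run:
```python
from h import *
robot.move_linear(w(30,121,420),velocity=.15); robot.move_ptp(w(-150,330,420),Rt()); show("away")
from ov import overlay
overlay("pics/ov3.png",pose,book=[*w(-44,0,0)[:2],pose[2]])
cv2.imwrite("pics/topend.png",robot.grab_frame("top")[:,:,::-1])
```

```text
away 26.47 [-148.4  328.9  419.7] [0.7 0.4 0.6] [-0.05  0.01  0.01] 0.0005
```

View pics/ov3.png

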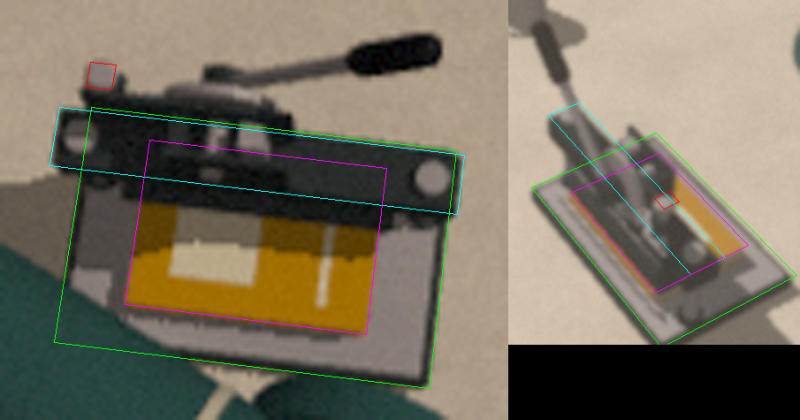

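View pics/topend.png

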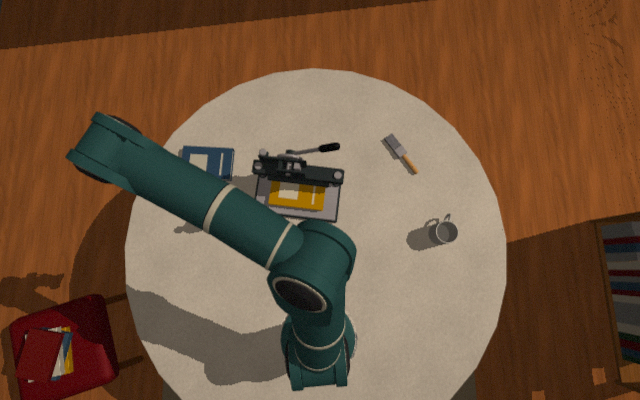

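The lever is back at its starting position, the fore-edge lies on the home outline, and everything else is where it was. I'm handing the job in.

```bash
python3 -c "
from rig import robot
print(robot.sign_off())"
```

```text
the job is handed in; nothing more can be done
None
```

I pushed the book flush to the fence, held it on the third notch for about 6 s, released the lever fully up with the book still in place, and handed the job in at about 26.5 s.

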